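# Drop the bench prop one hole and lay the tube across

## Task

Squeeze in the sprung button on the telescopic prop of the bench stand, slide the prop down to its next lower hole and let it lock there with the button sprung right out again; feel for the hole, and once the pin is in do not force the prop down against it (no more than about 15 N). Then lay the long rusty square tube across the prop's saddle and the fixed saddle, roughly centred and between the lips of both, and let go of it. Leave the other things on the bench where they are.

Things in the scene. Friction and masses are not known exactly. Their poses are not given: they have to be found in the camera images.
- stand: Fixed stand: steel base plate 90 x 250 x 12 mm with two grey square posts. Origin: centre of the plate's underside, on the bench. x across, y along the plate, z up. At y = +75 mm a fixed outer tube, 30 mm square, top at z = 112 mm, in which the telescopic prop slides; at y = -75 mm a post 30 mm square with the fixed saddle.
- prop (a joint): Travel of the prop downwards (m): 0 as found, in the top hole; end stop 0.076. The next hole is in an adjustable plate on the outer tube, anywhere from 30 to 46 mm lower; the lowest is 76 mm lower. Unlocked, the prop stays where it is left by friction and takes about 3 to 8 N to push down; locked, it has about 1.5 mm of play either way.
- button (a joint): How far the steel button is pressed (m): 0 sprung right out (pin in a hole), 0.009 fully in; above 0.006 the prop is free. Spring 4 N at first, 10 N fully in; moves along the stand's -y. Let go between holes it stays in by about 0.004, the pin riding on the wall, and springs out by itself when the pin comes to a hole.
- button_face (a point): Centre of the round button's end face, 16 mm across, facing the stand's +y; as found 25 mm from the prop's axis, 11 mm out of the black head, 203 mm above the bench. It travels with the prop. The head is 34 (x) x 28 (y) x 30 (z) mm, centred on the prop's axis at the button's height; pinch the button against the head's -y face (30 mm across when fully in).
- pin_tip (a point): Tip of the brass locking pin, 8 mm in diameter, along the stand's +y; seen in the holes of the outer tube's +y face, 2 mm proud of it when locked. It is drawn in with the button and travels with the prop.
- saddle_floor (a point): Middle of the flat floor of the prop's saddle, on the prop's axis, 20 mm above the button's axis, 223 mm above the bench as found. The floor is 38 mm (x) between two lips 12 mm high, and 26 mm long (y). Lips and floor are the top of the prop.
- rest_floor (a point): Middle of the flat floor of the fixed saddle, of the same shape, 185 mm above the bench.
- bar: The long rusty square steel tube, 25 x 25 x 240 mm, about 0.3 kg, loose on the bench. Origin: centre of its underside; its length is along x.
- bar_center (a point): Centre of the long tube.
- magnet: Bystander: grey block 40 x 40 x 18 mm lying on the stand's base plate between the posts. Origin: centre of the underside.
- short_tube: Bystander: short square tube 18 x 18 x 120 mm, length along x. Origin: centre of the underside.
- box_section: Bystander: rusty box section, 60 mm square, 50 mm long along x. Origin: centre of the underside.
- hammer: Bystander: hammer lying along x, 260 mm long.
- wire_brush: Bystander: brush lying along x, about 200 mm long.
- clamp: Bystander: steel clamp lying flat, about 180 x 80 mm.
- spray_can: Bystander: standing can, 60 mm in diameter, 160 mm high. Origin: centre of the underside.
- pliers: Bystander: locking pliers lying flat, about 190 mm long.

How it is judged:
By the outcome, as a careful person would: the job done as asked, in the order asked, and still so for the second after the job is handed in, with the robot touching nothing.
It also fails if it takes over 64 s, if anything falls off the work surface, if the arm or the gripper's body presses on something with over 40 N, if the wrist force passes 120 N, or if a joint passes its speed limit or range.

## Robot

A 7-joint arm with a two-finger parallel gripper is mounted at the origin on the work surface. World frame = base frame: x ahead of the robot, y to its left, z up, the work surface at z = 0. Lengths are in m, angles in rad, forces in N, time in s.
With the tool pointing down it reaches from about 0.4 to 0.85 m from the base axis. Payload 6.9 kg.
Tool frame: the origin (TCP) lies midway between the tips of the shut fingers; the grasp point (between the pads) lies bot.hold_point_z behind it (bot.hold_point_z is the distance from the TCP to the grasp point, in m); z points along the fingers, y is the line along which they close (so a half turn about z gives the same grasp; the last joint's range is limited). The gripper opens to 85 mm and grips with 20 to 120 N. Pads are 22 mm wide; open, the fingers measure 114 mm over their backs; the gripper's body (76 mm by 85 mm) begins 54 mm behind the grasp point. The pads swing forward as they close: fully open they stand 13 mm farther back than shut.
Start: joints at [1.417, 0.507, -0.238, 1.5, 0.126, 1.149, -0.155], TCP at [0.16, -0.604, 0.231] pointing down, gripper open.
Joint ranges: [-3.08, 3.08], [-0.24, 2.05], [-1.43, 1.35], [0, 2.5], [-1.52, 4.66], [0.17, 1.96], [-2.89, 2.89]. Speed limits (rad/s): [2.39, 2.39, 3.14, 3.14, 3.14, 3.14, 3.14].

## Interface

Orientations are given as a unit quaternion [w, x, y, z].
In Python, from plant import bot, cams gives the robot as it stands.
- The arm moves only by the shell command python3 -m pendant 'ROWS' [FORCE]. ROWS is JSON, a list that holds one entry, the list of rows, each a list of 7 numbers: the shift along the tool's x, y, z in mm, then the turn, a rotation vector about the tool's x, y, z in rad, then the finger opening in mm, from 0 to 85.4. In form: [[[tx, ty, tz, wx, wy, wz, grip], ...]]. A call has 1 to 20 rows; each row shifts and turns the commanded pose from where the row before left it, along the tool's axes as they then stand; what a row does not reach is not made up. A row lasts 1/10 s, in which the tool goes at most 50 mm and 8.59 degrees, less where a joint would pass 70% of its speed; a pose out of reach is approached as far as the arm can. A call with a gripper value outside its range is refused whole. The fingers move at their own pace and stop on an object; FORCE is the grip in N (left out, the last holds). Time passes only in rows, so rows that do not move let the fingers close. It gives the time, the measured TCP pose, the force, the opening and the grip force at its end, in the units of the state.
- bot.sense(): the state, without advancing time (a new reading comes with each control period).
- cams.camera(name): name is "scene" or "top" or "wrist"; returns the picture (400x640x3 uint8, red, green, blue); there is no depth.
- cams.camera_model(name): a dict with "fx", "fy", "cx", "cy" (pixels), "k1" (the pictures are not rectified: a ray, as slopes to the right and down, at radius r is drawn at 1 + k1 r^2 times it, then the intrinsics apply), "eye" and "attitude" of the camera in the world. Camera axes: x right, y down, z forward; pixel columns grow to the right and rows downward; lengths in m; the calibration is good to about 2 mm. A picture is of the moment at which its call begins: read the wrist's pose just before it. camera_model takes no time and is no camera call; for the wrist camera it gives the pose at the moment of the call.
- bot.job_done(): hands the job in; it is judged then, once.
The state is a dict: "time": time; "q": joint angles; "qd": joint speeds; "joint_efforts": joint torques, N m; "tool_pos": TCP position; "tool_rot": TCP orientation; "wrist_force": force on the tool from outside, world axes, zero at the start; "moment": the same for the moment, N m; "width": finger opening in m; "grip_force": force on a finger pad.
Only numpy, scipy, OpenCV 4.12 (cv2) and the standard library are available. Lean on these libraries where they do the work, as an engineer would, in place of code of your own. Each camera call takes 0.05 s, during which the arm holds its last target. There are 200 camera calls.

## Working session

There is one attempt and no reset: what is moved stays moved. The work goes in short steps, Python scripts to look and compute and a shell command to move; the robot and the scene stay as the last step left them, time stands still between calls to the robot, and variables do not carry over. Pictures are saved under pics/ and viewed, at most 12 in all, crops included, and the job is handed in when it is done.

```bash
mkdir -p pics; ls; python3 - <<'E'
from plant import bot,cams
import cv2
s=bot.sense();print(s);print(bot.hold_point_z)
for n in("scene","top","wrist"):
    print(n,cams.camera_model(n))
    cv2.imwrite(f"pics/{n}0.png",cams.camera(n)[:,:,::-1])
E
```

```text
pics
{'time': 0.0, 'q': array([ 1.41748834,  0.50833305, -0.23751215,  1.5011413 ,  0.12571562,
        1.14889643, -0.15479878]), 'qd': array([-0.0008933 , -0.00032314, -0.00071685,  0.00033066,  0.00042119,
        0.00074406,  0.00020434]), 'joint_efforts': array([-8.80441166e-05, -6.20581770e+01, -2.18633965e+00, -2.49649894e+01,
        1.27761718e-02,  1.20331938e-02, -7.32226158e-05]), 'tool_pos': array([ 0.15973876, -0.60371927,  0.23042929]), 'tool_rot': array([-8.82370205e-04,  9.91637626e-01,  1.29050458e-01, -1.42418019e-04]), 'wrist_force': array([-0.33891638,  0.97430408, -0.69343086]), 'moment': array([-0.01959141, -0.05030927, -0.00548306]), 'grip_force': 0.0, 'width': 0.08500384873816463}
0.0187
scene {'fx': 467.4261027165605, 'fy': 467.4261027165605, 'cx': 321.5158542692667, 'cy': 198.98181185042995, 'k1': -0.10612147669479377, 'eye': array([ 1.21556698, -0.39932992,  0.95051524]), 'attitude': array([-0.32618434,  0.81145329,  0.44596234, -0.19043351])}
top {'fx': 363.53788213471125, 'fy': 363.53788213471125, 'cx': 318.82160829366296, 'cy': 193.96371035110005, 'k1': -0.02534558209846497, 'eye': array([0.43939122, 0.00285753, 1.17637202]), 'attitude': array([ 0.04395042, -0.70478804,  0.70731263, -0.03241949])}
wrist {'fx': 341.49496713791603, 'fy': 341.49496713791603, 'cx': 314.9107988950065, 'cy': 199.48397549594637, 'k1': -0.06777252440708124, 'eye': array([ 0.2320993 , -0.58412329,  0.37300138]), 'attitude': array([ 0.11733743,  0.7833069 , -0.60360657, -0.0912214 ])}
```

View pics/top0.png

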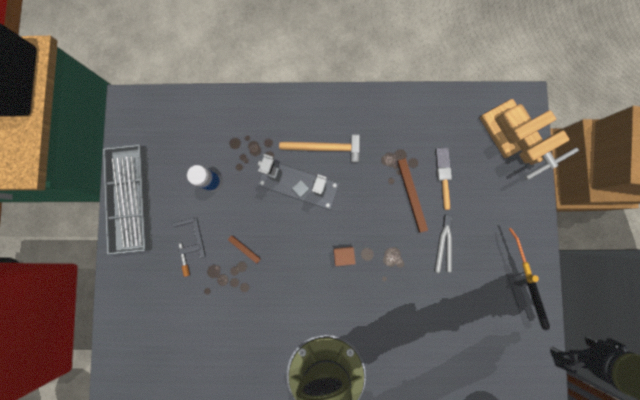

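View pics/scene0.png

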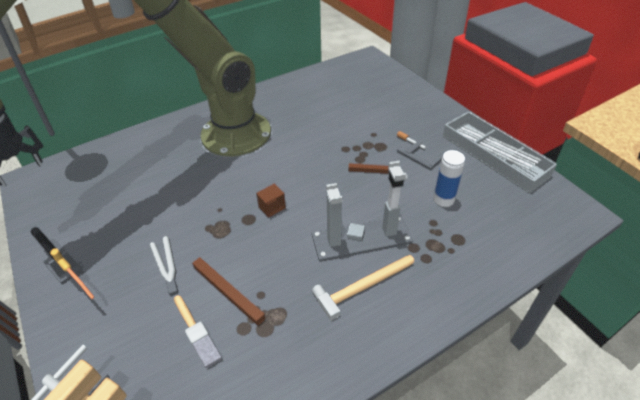

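The top view shows the stand, with its prop end near (268,162) and fixed saddle near (319,184), and the bar running from (402,160) to (423,230). Next I'll enlarge these regions.

```bash
cat > h.py <<'E'
import numpy as np,cv2
from scipy.spatial.transform import Rotation as R
def Rq(q): return R.from_quat(np.r_[q[1:],q[0]])
def par(m): return np.array([[m['fx'],0,m['cx']],[0,m['fy'],m['cy']],[0,0,1]]),np.array([m['k1'],0,0,0.])
def unproj(m,uv,z):
    K,d=par(m); n=cv2.undistortPoints(np.array([[uv]],float),K,d)[0,0]
    r=Rq(m['attitude']).apply([n[0],n[1],1]); return m['eye']+r*(z-m['eye'][2])/r[2]
def proj(m,P):
    K,d=par(m); p=Rq(m['attitude']).inv().apply(np.atleast_2d(P)-m['eye'])
    return cv2.projectPoints(p,np.zeros(3),np.zeros(3),K,d)[0][:,0]
E
python3 - <<'E'
import cv2,numpy as np
t=cv2.imread('pics/top0.png');s=cv2.imread('pics/scene0.png')
f=lambda im,x,y,w,h,k:cv2.resize(im[y:y+h,x:x+w],None,fx=k,fy=k,interpolation=cv2.INTER_CUBIC)
a=f(t,245,145,100,75,4); b=f(t,375,145,100,100,3)[:300]; c=f(s,300,150,130,115,3)
o=np.zeros((600,800,3),np.uint8); o[:300,:400]=a;o[:300,400:700]=b;o[300:,:390]=f(s,305,155,130,100,3);o[300:,400:790]=f(s,180,250,130,100,3)
cv2.imwrite('pics/m1.png',o)
E
```

```text
(no output)
```

View pics/m1.png

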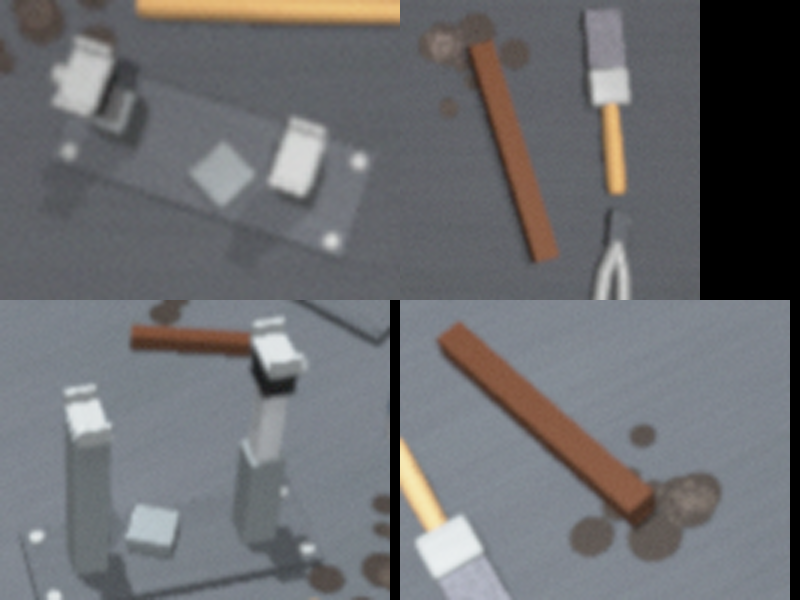

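```bash
python3 - <<'E'
from plant import cams
from h import *
m=cams.camera_model('top'); s=cams.camera_model('scene')
c=lambda x,y:(245+x/4-.4,145+y/4-.4)
for n,p,z in[('scrA',(68,152),.014),('scrB',(360,162),.014),('scrC',(331,241),.014),('prop',(86,78),.226),('rest',(299,160),.188)]:
    print(n,unproj(m,c(*p),z))
for p in[(402,159),(422.7,231)]: print('barend',unproj(m,p,.025))
sc=lambda x,y:(305+x/3-.3,155+(y-300)/3-.3)
for n,p,z in[('prop',(277,351),.226),('rest',(88,414),.188),('scr',(308,549),.014),('scrfix',(37,537),.014),('scrfix2',(54,596),.014)]: print('S',n,unproj(s,sc(*p),z))
sb=lambda x,y:(180+(x-400)/3-.3,250+(y-300)/3-.3)
for p in [(448,333),(642,500)]: print('S bar',unproj(s,sb(*p),.025))
E
```

```text
scrA [0.60337143 0.20688699 0.014     ]
scrB [ 0.59403765 -0.02926475  0.014     ]
scrC [ 0.53031233 -0.00557071  0.014     ]
prop [0.62311224 0.15838427 0.226     ]
rest [0.57247388 0.01733714 0.188     ]
barend [ 0.6761204 -0.2460533  0.025    ]
barend [ 0.44575583 -0.30481367  0.025     ]
S prop [0.62749646 0.15716631 0.226     ]
S rest [0.57395648 0.01928494 0.188     ]
S scr [0.66972728 0.18408848 0.014     ]
S scrfix [ 0.53069933 -0.00536167  0.014     ]
S scrfix2 [ 0.5935851  -0.02729887  0.014     ]
S bar [ 0.4502075  -0.31047023  0.025     ]
S bar [ 0.67652483 -0.24432821  0.025     ]
```

The stand's centre is about (0.599, 0.089) with yaw about -19°. The bar's centre is about (0.562, -0.277) with yaw about 15.3°. First I'll move above the prop.

```bash
cat >> h.py <<'E'
def to(s,x,y,z,yaw):
    "shift (mm, tool axes) and rotvec of tool to reach TCP xyz with tool pointing down, tool x at yaw deg"
    r=Rq(s['tool_rot']); d=r.inv().apply(np.array([x,y,z])-s['tool_pos'])*1e3
    t=R.from_euler('z',yaw,degrees=True)*R.from_rotvec([np.pi,0,0])
    return d.round(1),(r.inv()*t).as_rotvec().round(3)
E
python3 - <<'E'
from plant import bot
from h import *
print(to(bot.sense(),.6245,.159,.32,-19))
E
```

```text
(array([ 644.5, -618.6,  -88.6]), array([-0.001,  0.   ,  0.59 ]))
```

```bash
python3 -m pendant '[[[0,0,-30,0,0,0,85],[20,-15,-30,0,0,0,85],[35,-30,-15,0,0,0,85],[35,-32,0,0,0,0,85],[35,-33,0,0,0,0,85],[35,-33,0,0,0,0,85],[35,-33,0,0,0,0,85],[35,-33,0,0,0,0,85],[35,-33,0,0,0,0,85],[35,-33,0,0,0,0,85],[35,-33,0,0,0,0,85],[35,-33,0,0,0,0,85],[35,-33,0,0,0,0,85],[35,-33,0,0,0,0,85],[35,-33,0,0,0,0,85],[35,-33,0,0,0,0,85],[35,-33,0,0,0,0,85],[35,-33,0,0,0,0,85],[30,-30,0,0,0,0,85],[20,-20,0,0,0,0,85]]]'
python3 - <<'E'
from plant import bot
from h import *
s=bot.sense();print(s['q'],to(s,.6245,.159,.32,-19))
E
```

```text
time: 2.15
tool_pos: [0.6188, 0.1299, 0.3055]
tool_rot: [-0.001, 0.991, 0.13, -0.0]
wrist_force: [0.8, -0.1, 0.4]
width: 0.085
grip_force: 0.0
[ 0.07535451  0.50866616 -0.55829873  1.34531501  0.2651577   1.36225388
 -1.78961886] (array([ 13. , -26.6, -14.4]), array([-0.001,  0.001,  0.593]))
```

```bash
python3 -m pendant '[[[13,-26,-10,0,0,0,85],[0,0,-5,0,0,0.14,85],[0,0,0,0,0,0.14,85],[0,0,0,0,0,0.14,85],[0,0,0,0,0,0.14,85],[0,0,0,0,0,0.03,85],[0,0,0,0,0,0,85]]]'
python3 - <<'E'
from plant import bot,cams
from h import *
s=bot.sense();print(s['q'],to(s,.6245,.159,.32,-19))
m=cams.camera_model('wrist');im=cams.camera('wrist')[:,:,::-1]
cv2.imwrite('pics/w1.png',cv2.resize(im,None,fx=1.25,fy=1.25,interpolation=cv2.INTER_CUBIC))
import pickle;pickle.dump(m,open('w1.pkl','wb'))
P=np.array([.599,.0888]);a=np.radians(71);y=np.array([np.cos(a),np.sin(a)])
print(proj(m,np.array([[*(P+.075*y),.223],[*(P+.1*y),.203],[*(P-.075*y),.185]]))*1.25)
E
```

```text
time: 2.85
tool_pos: [0.624, 0.1549, 0.3211]
tool_rot: [0.0, 0.987, -0.164, -0.0]
wrist_force: [0.6, -0.3, 0.2]
width: 0.0852
grip_force: 0.0
[-0.04882869  0.50215725 -0.41346312  1.28372275  0.1977962   1.39584987
 -2.35051878] (array([-0.9, -4. ,  1.1]), array([0.   , 0.   , 0.003]))
[[387.2202968  253.7736622 ]
 [348.40113356 244.16823433]
 [605.8647805  237.22825749]]
```

View pics/w1.png

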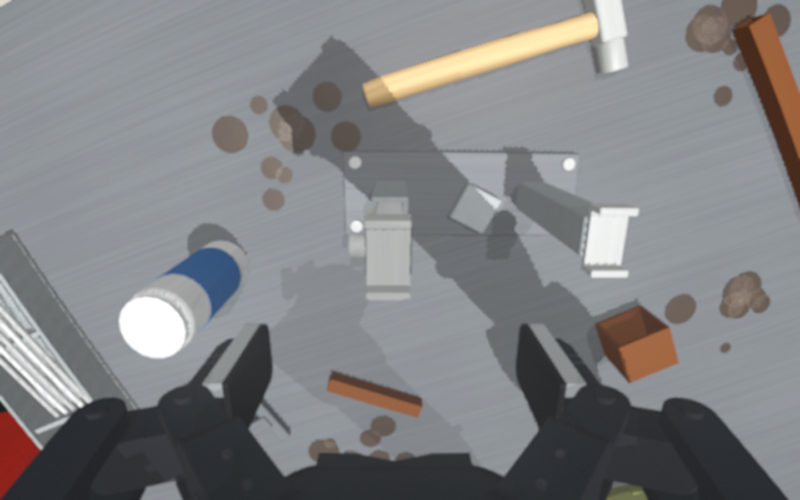

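The wrist view puts the prop saddle's floor at about (388,258) and the button at (357,243). That is about 2.5 mm nearer the robot than predicted. I'll correct for that, descend and pinch.

```bash
python3 - <<'E'
from plant import bot
from h import *
s=bot.sense();print(to(s,.6213,.1612,.181,-19))
E
```

```text
(array([ -4.6,  -5.2, 140.1]), array([0.   , 0.   , 0.004]))
```

```bash
python3 -m pendant '[[[-4.6,-5.2,20,0,0,0.004,85],[0,0,30,0,0,0,85],[0,0,30,0,0,0,85],[0,0,30,0,0,0,85],[0,0,20,0,0,0,85],[0,0,10,0,0,0,85],[0,0,0,0,0,0,60],[0,0,0,0,0,0,50],[0,0,0,0,0,0,45]]]' 30
python3 - <<'E'
from plant import bot,cams
from h import *
s=bot.sense();print(to(s,.6213,.1612,.181,-19))
im=cams.camera('wrist')[:,:,::-1]
cv2.imwrite('pics/w2.png',cv2.resize(im,None,fx=1.25,fy=1.25,interpolation=cv2.INTER_CUBIC))
E
```

```text
time: 3.8
tool_pos: [0.6222, 0.1617, 0.1827]
tool_rot: [-0.001, 0.986, -0.167, 0.001]
wrist_force: [1.3, 3.1, 0.9]
width: 0.0454
grip_force: 2.1
(array([-0.7,  0.8,  1.7]), array([-0.002, -0.002, -0.003]))
```

View pics/w2.png

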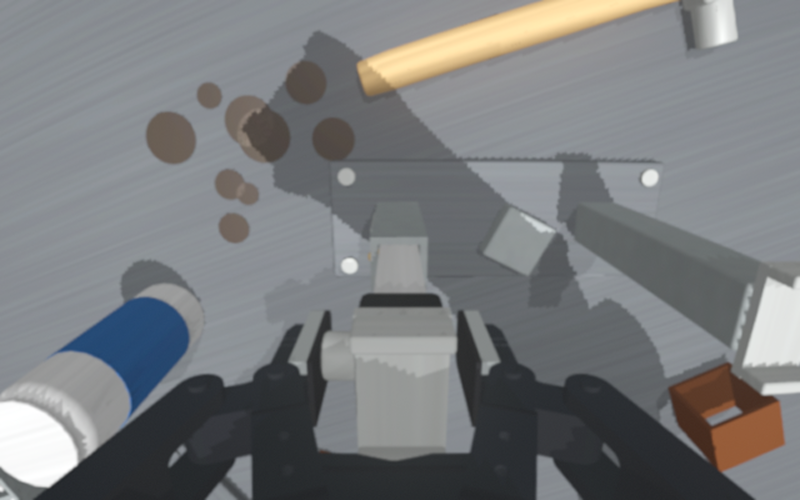

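The view is good: the left pad is just at the button (322,355) and the right pad is close to the head's far face. Now I'll squeeze.

```bash
python3 -m pendant '[[[0,0,0,0,0,0,38],[0,0,0,0,0,0,32],[0,0,0,0,0,0,26],[0,0,0,0,0,0,22],[0,0,0,0,0,0,20]]]' 30
```

```text
time: 4.35
tool_pos: [0.6217, 0.1604, 0.1814]
tool_rot: [0.0, 0.986, -0.167, 0.0]
wrist_force: [0.5, -3.1, 2.2]
width: 0.0294
grip_force: 34.6
```

```bash
python3 -m pendant '[[[0,0,2,0,0,0,20],[0,0,2,0,0,0,20],[0,0,2,0,0,0,20],[0,0,2,0,0,0,20],[0,0,2,0,0,0,20]]]' 30
```

```text
time: 4.85
tool_pos: [0.6217, 0.1605, 0.171]
tool_rot: [0.0, 0.986, -0.167, 0.0]
wrist_force: [0.5, -4.9, 2.7]
width: 0.0295
grip_force: 34.9
```

```bash
python3 -m pendant '[[[0,0,3,0,0,0,20],[0,0,3,0,0,0,20],[0,0,3,0,0,0,20],[0,0,3,0,0,0,20],[0,0,3,0,0,0,20],[0,0,1,0,0,0,20]]]' 30
python3 -m pendant '[[[0,0,0,0,0,0,60],[0,0,0,0,0,0,75],[0,0,0,0,0,0,75]]]' 30
python3 -m pendant '[[[0,0,-25,0,0,0,75],[0,0,-35,0,0,0,75],[0,0,-20,0,0,0,40],[0,0,0,0,0,0,10],[0,0,0,0,0,0,0],[0,0,0,0,0,0,0],[0,0,0,0,0,0,0],[0,0,0,0,0,0,0]]]' 30
python3 - <<'E'
from plant import bot,cams
from h import *
s=bot.sense();print(to(s,.6210,.1605,.21,-19))
m=cams.camera_model('wrist');im=cams.camera('wrist')[:,:,::-1]
print(proj(m,np.array([[.621,.1605,z] for z in(.223,.197,.187)]))*1.25)
cv2.imwrite('pics/w3.png',cv2.resize(im,None,fx=1.25,fy=1.25,interpolation=cv2.INTER_CUBIC))
E
```

```text
time: 5.45
tool_pos: [0.6217, 0.1604, 0.1547]
tool_rot: [0.0, 0.986, -0.167, 0.0]
wrist_force: [1.4, -6.0, 2.4]
width: 0.0294
grip_force: 34.9
time: 5.75
tool_pos: [0.6209, 0.1619, 0.155]
tool_rot: [-0.0, 0.986, -0.166, -0.001]
wrist_force: [1.2, 0.2, 0.4]
width: 0.0714
grip_force: 0.0
time: 6.55
tool_pos: [0.6211, 0.1611, 0.2343]
tool_rot: [0.0, 0.986, -0.167, -0.001]
wrist_force: [1.2, 0.2, 0.2]
width: 0.0
grip_force: 0.0
(array([ 0.1,  0.6, 24.3]), array([ 0.001,  0.001, -0.004]))
[[396.74611315 314.92492056]
 [396.30443334 289.67440534]
 [396.16285688 281.5919152 ]]
```

View pics/w3.png

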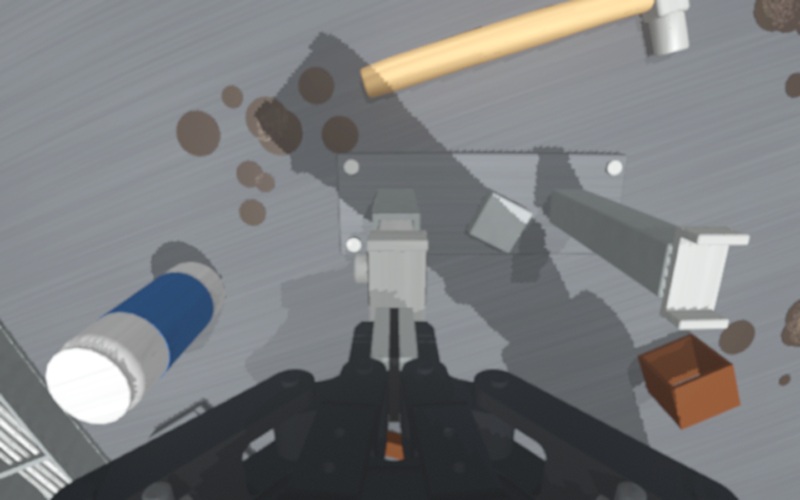

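The prop has come down about 26 mm. The shut fingers are centred over the saddle, so I'll lower them to the floor and push gently.

```bash
python3 -m pendant '[[[0,0,15,0,0,0,0],[0,0,12,0,0,0,0],[0,0,5,0,0,0,0],[0,0,1,0,0,0,0],[0,0,1,0,0,0,0]]]' 
python3 -m pendant '[[[0,0,1,0,0,0,0],[0,0,1,0,0,0,0]]]'
python3 -m pendant '[[[0,0,1,0,0,0,0],[0,0,1,0,0,0,0]]]'
```

```text
time: 7.1
tool_pos: [0.6216, 0.1614, 0.2014]
tool_rot: [-0.0, 0.986, -0.167, 0.0]
wrist_force: [0.1, -0.1, -0.4]
width: -0.0
grip_force: 0.0
time: 7.3
tool_pos: [0.6217, 0.1614, 0.1997]
tool_rot: [-0.0, 0.986, -0.167, 0.0]
wrist_force: [-0.6, 0.1, -0.6]
width: 0.0003
grip_force: 0.0
time: 7.5
tool_pos: [0.6215, 0.1613, 0.1974]
tool_rot: [-0.0, 0.986, -0.167, 0.0]
wrist_force: [-0.3, 0.3, 0.2]
width: 0.0003
grip_force: 0.0
```

```bash
python3 -m pendant '[[[0,0,1,0,0,0,0],[0,0,0.5,0,0,0,0]]]' | egrep 'pos|force'
python3 -m pendant '[[[0,0,1,0,0,0,0],[0,0,0.5,0,0,0,0]]]' | egrep 'pos|force'
```

```text
tool_pos: [0.6214, 0.1613, 0.1957]
wrist_force: [-0.2, 1.6, -0.3]
grip_force: 0.0
tool_pos: [0.6215, 0.1613, 0.1942]
wrist_force: [0.3, -0.1, 0.3]
grip_force: 0.0
```

```bash
python3 -m pendant '[[[0,0,0.7,0,0,0,0],[0,0,0.7,0,0,0,0]]]' | egrep 'pos|wrist'
python3 -m pendant '[[[0,0,0.7,0,0,0,0],[0,0,0.7,0,0,0,0]]]' | egrep 'pos|wrist'
python3 -m pendant '[[[0,0,0.5,0,0,0,0],[0,0,0.5,0,0,0,0]]]' | egrep 'pos|wrist'
```

```text
tool_pos: [0.6215, 0.1613, 0.1931]
wrist_force: [-1.6, -1.4, 5.1]
tool_pos: [0.6215, 0.1613, 0.1923]
wrist_force: [-2.7, -0.3, 5.5]
tool_pos: [0.6215, 0.1613, 0.1914]
wrist_force: [-2.1, -1.1, 5.2]
```

Contact: the prop slides at about 5 N. I'll go on in small steps, each followed by a force guard.

```bash
cat > chk.sh <<'E'
# passes the pendant's report, fails when the upward wrist force exceeds 8 N
egrep 'pos|wrist' | tee /dev/stderr | awk '/wrist/{gsub("[],]","");f=$NF} END{exit f>8}'
E
python3 -m pendant '[[[0,0,0.3,0,0,0,0],[0,0,0.3,0,0,0,0]]]' | bash chk.sh &&
python3 -m pendant '[[[0,0,0.3,0,0,0,0],[0,0,0.3,0,0,0,0]]]' | bash chk.sh &&
python3 -m pendant '[[[0,0,0.3,0,0,0,0],[0,0,0.3,0,0,0,0]]]' | bash chk.sh &&
python3 -m pendant '[[[0,0,0.3,0,0,0,0],[0,0,0.3,0,0,0,0]]]' | bash chk.sh &&
python3 -m pendant '[[[0,0,0.3,0,0,0,0],[0,0,0.3,0,0,0,0]]]' | bash chk.sh &&
python3 -m pendant '[[[0,0,0.3,0,0,0,0],[0,0,0.3,0,0,0,0]]]' | bash chk.sh &&
python3 -m pendant '[[[0,0,0.3,0,0,0,0],[0,0,0.3,0,0,0,0]]]' | bash chk.sh &&
python3 -m pendant '[[[0,0,0.3,0,0,0,0],[0,0,0.3,0,0,0,0]]]' | bash chk.sh
```

```text
tool_pos: [0.6215, 0.1613, 0.1858]
wrist_force: [-0.4, -0.9, 1.8]
```

```bash
python3 - <<'E'
from plant import bot,cams
import cv2
s=bot.sense();print(s['time'],s['tool_pos'],s['wrist_force'],s['qd'].round(4))
im=cams.camera('wrist')[:,:,::-1]
cv2.imwrite('pics/w4.png',cv2.resize(im[130:330,200:460],None,fx=3,fy=3,interpolation=cv2.INTER_CUBIC))
s=bot.sense();print(s['time'],s['tool_pos'],s['wrist_force'])
E
ls; printf 'tool_pos: [1, 2, 0.1]\nwrist_force: [-0.4, -0.9, 1.8]\n' | bash chk.sh; echo $?
```

```text
10.1 [0.62151281 0.16132601 0.1857628 ] [-0.44367439 -0.94603313  1.78574817] [ 0.0004  0.0073  0.0006  0.0051  0.0023 -0.0088 -0.0004]
10.15 [0.62149318 0.16131054 0.18553971] [-0.48166636 -0.14023028  0.70332381]
chk.sh
h.py
pics
w1.pkl
0tool_pos: [1, 2, 0.1]
wrist_force: [-0.4, -0.9, 1.8]
```

View pics/w4.png

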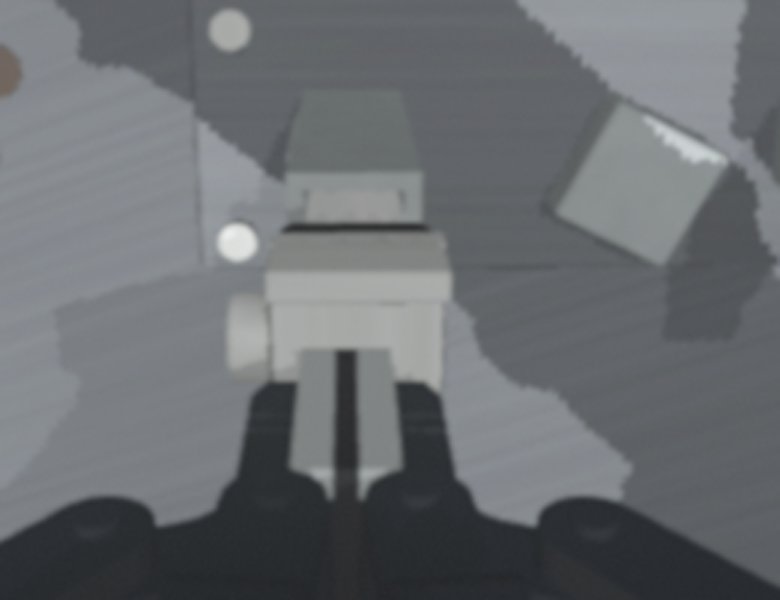

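All eight steps ran; the guard's log was only being overwritten, and forces stayed under 8 N. I'll fix the log and continue.

```bash
sed -i 's#tee /dev/stderr#tee -a /dev/stderr#' chk.sh
python3 -m pendant '[[[0,0,0.3,0,0,0,0],[0,0,0.3,0,0,0,0]]]' | bash chk.sh &&
python3 -m pendant '[[[0,0,0.3,0,0,0,0],[0,0,0.3,0,0,0,0]]]' | bash chk.sh &&
python3 -m pendant '[[[0,0,0.3,0,0,0,0],[0,0,0.3,0,0,0,0]]]' | bash chk.sh &&
python3 -m pendant '[[[0,0,0.3,0,0,0,0],[0,0,0.3,0,0,0,0]]]' | bash chk.sh
```

```text
tool_pos: [0.6214, 0.1613, 0.1847]
wrist_force: [-0.8, -0.5, -0.4]
tool_pos: [0.6214, 0.1613, 0.1842]
wrist_force: [0.2, -0.6, -0.3]
tool_pos: [0.6215, 0.1613, 0.1838]
wrist_force: [-0.9, -1.1, -0.4]
tool_pos: [0.6215, 0.1613, 0.1833]
wrist_force: [-0.5, 0.9, 1.3]
```

```bash

python3 -m pendant '[[[0,0,0.3,0,0,0,0],[0,0,0.2,0,0,0,0]]]' | bash chk.sh &&
python3 -m pendant '[[[0,0,0.3,0,0,0,0],[0,0,0.2,0,0,0,0]]]' | bash chk.sh &&
python3 -m pendant '[[[0,0,0.3,0,0,0,0],[0,0,0.2,0,0,0,0]]]' | bash chk.sh &&
python3 -m pendant '[[[0,0,0.3,0,0,0,0],[0,0,0.2,0,0,0,0]]]' | bash chk.sh
```

```text
tool_pos: [0.6215, 0.1613, 0.183]
wrist_force: [-1.7, -1.1, 2.1]
tool_pos: [0.6215, 0.1613, 0.1825]
wrist_force: [-0.6, -0.5, 2.4]
tool_pos: [0.6215, 0.1613, 0.1819]
wrist_force: [-0.7, -0.1, 2.5]
tool_pos: [0.6215, 0.1613, 0.1813]
wrist_force: [-0.1, -0.9, 2.1]
```

```bash

python3 -m pendant '[[[0,0,0.3,0,0,0,0],[0,0,0.3,0,0,0,0]]]' | bash chk.sh &&
python3 -m pendant '[[[0,0,0.3,0,0,0,0],[0,0,0.3,0,0,0,0]]]' | bash chk.sh &&
python3 -m pendant '[[[0,0,0.3,0,0,0,0],[0,0,0.3,0,0,0,0]]]' | bash chk.sh &&
python3 -m pendant '[[[0,0,0.3,0,0,0,0],[0,0,0.3,0,0,0,0]]]' | bash chk.sh &&
python3 -m pendant '[[[0,0,0.3,0,0,0,0],[0,0,0.3,0,0,0,0]]]' | bash chk.sh &&
python3 -m pendant '[[[0,0,0.3,0,0,0,0],[0,0,0.3,0,0,0,0]]]' | bash chk.sh
```

```text
tool_pos: [0.6215, 0.1613, 0.1807]
wrist_force: [-1.5, -0.5, 1.6]
tool_pos: [0.6215, 0.1613, 0.1801]
wrist_force: [-1.5, -0.4, 1.8]
tool_pos: [0.6215, 0.1613, 0.1796]
wrist_force: [-0.1, 0.1, 3.7]
tool_pos: [0.6215, 0.1613, 0.1794]
wrist_force: [-1.8, -0.8, 6.3]
tool_pos: [0.6215, 0.1613, 0.1792]
wrist_force: [-2.9, -2.3, 9.7]
```

It met a firm stop at z≈0.179 with a sharp force rise to 9.7 N, well under the limit. I'll back off and check the button.

```bash
python3 -m pendant '[[[0,0,-5,0,0,0,0],[0,0,-25,0,0,0,0],[0,0,-30,0,0,0,30],[0,0,-25,0,0,0,85],[0,0,0,0,0,0,85],[0,0,0,0,0,0,85]]]'
python3 - <<'E'
from plant import bot,cams
from h import *
m=cams.camera_model('wrist');im=cams.camera('wrist')[:,:,::-1]
a=np.radians(71);y=np.array([np.cos(a),np.sin(a)]);x=np.array([y[1],-y[0]])
P=np.array([.6210,.1605])
x0,y0=200,120
out=cv2.resize(im[y0:y0+200,x0:x0+260],None,fx=3,fy=3,interpolation=cv2.INTER_CUBIC)
for z in(.223-.0405,):
  for n,dx,dy,dz in[('face7',0,.021,-.02),('face11',0,.025,-.02),('headface',0,.014,-.02),('saddle+y',0,.013,0),('saddle-y',0,-.013,0),('lip+x',.019,0,0.),('lip-x',-.019,0,0)]:
    p=proj(m,np.r_[P+dx*x+dy*y,z+dz])[0]; print(n,((p-[x0,y0])*3).round())
cv2.imwrite('pics/w5.png',out)
E
```

```text
time: 13.35
tool_pos: [0.6216, 0.1613, 0.2634]
tool_rot: [-0.0, 0.986, -0.167, 0.0]
wrist_force: [0.3, -0.2, -0.5]
width: 0.0582
grip_force: 0.0
face7 [267. 239.]
face11 [251. 239.]
headface [295. 239.]
saddle+y [295. 265.]
saddle-y [408. 264.]
lip+x [351. 184.]
lip-x [352. 341.]
```

View pics/w5.png

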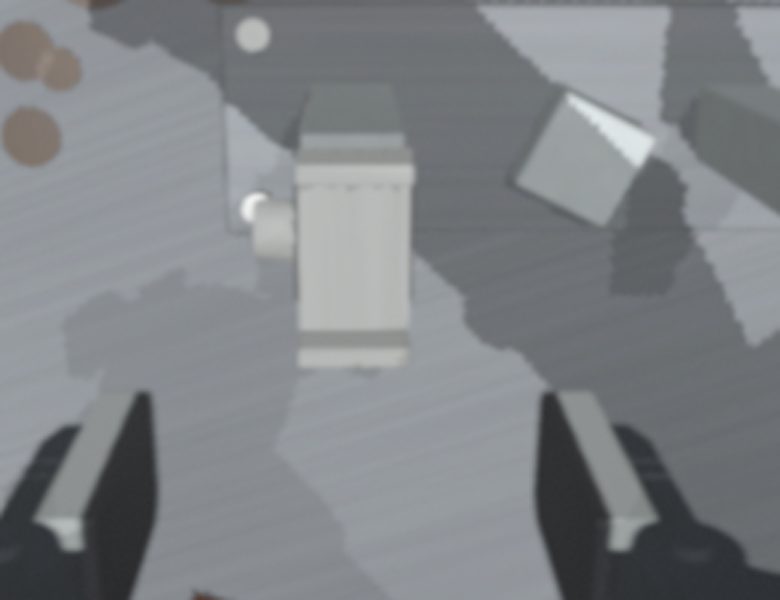

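The button's face is at x≈253 px against a predicted 251 for fully out, so it is locked and sprung out. The saddle floor is at about 0.182 m. Next is the bar.

```bash
python3 -m pendant '[[[0,0,-35,0,0,0,85],[0,15,0,0,0,-0.14,85],[0,40,0,0,0,-0.14,85],[0,40,0,0,0,-0.14,85],[0,40,0,0,0,-0.14,85],[0,40,0,0,0,-0.035,85],[0,40,0,0,0,0,85],[0,40,0,0,0,0,85],[0,40,0,0,0,0,85]]]'
python3 - <<'E'
from plant import bot
from h import *
s=bot.sense();print(s['q'].round(2),to(s,.562,-.2764,.15,15.2))
E
```

```text
time: 14.3
tool_pos: [0.6494, -0.1287, 0.2967]
tool_rot: [-0.0, 0.992, 0.129, -0.001]
wrist_force: [0.1, 0.5, -0.8]
width: 0.0849
grip_force: 0.0
[ 0.44  0.56 -0.52  1.27  0.27  1.38 -1.38] (array([-122. ,  120.4,  146.9]), array([-0.001,  0.002, -0.006]))
```

```bash
python3 -m pendant '[[[-25,25,10,0,0,-0.006,85],[-30,30,25,0,0,0,85],[-30,30,30,0,0,0,85],[-25,25,30,0,0,0,85],[-12,10,30,0,0,0,85],[0,0,20,0,0,0,85],[0,0,0,0,0,0,85]]]'
python3 - <<'E'
from plant import bot,cams
from h import *
s=bot.sense();print(to(s,.562,-.2764,.008,15.2))
m=cams.camera_model('wrist');im=cams.camera('wrist')[:,:,::-1]
hsv=cv2.cvtColor(im,cv2.COLOR_BGR2HSV)
k=cv2.inRange(hsv,(2,110,40),(14,255,255)); n,l,st,ce=cv2.connectedComponentsWithStats(k)
for i in np.argsort(-st[1:,4])[:3]+1: print(st[i],ce[i])
i=1+np.argmax(st[1:,4]); c=cv2.findContours((l==i).astype(np.uint8),0,1)[0][0]
print(cv2.minAreaRect(c))
b=cv2.boxPoints(cv2.minAreaRect(c)); print(b); print([unproj(m,p,.02).round(4) for p in b])
cv2.imwrite('pics/w6.png',im)
E
```

```text
time: 15.0
tool_pos: [0.561, -0.2733, 0.1501]
tool_rot: [-0.002, 0.991, 0.132, -0.003]
wrist_force: [0.0, 0.2, -0.2]
width: 0.0849
grip_force: 0.0
(array([  1. ,   3.9, 142.1]), array([-0.005,  0.006, -0.001]))
[ 305   33   33  283 7805] [320.77860346 163.7871877 ]
[   0  278   95   83 5078] [ 41.04411186 314.98404884]
((321.0, 174.0), (282.0, 32.0), 90.0)
[[305.  33.]
 [337.  33.]
 [337. 315.]
 [305. 315.]]
[array([ 0.6733, -0.2341,  0.02  ]), array([ 0.6795, -0.2568,  0.02  ]), array([ 0.4466, -0.3243,  0.02  ]), array([ 0.4387, -0.2952,  0.02  ])]
```

View pics/w6.png

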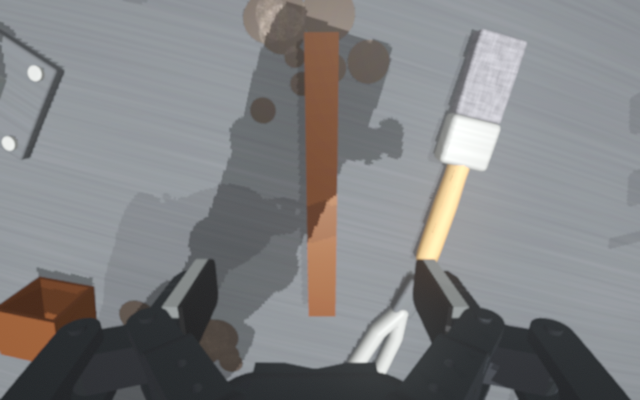

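The bar lies straight between the fingers, with its ends at rows 33 and 315. Its centre is about (0.560, -0.277), and the brush and pliers are clear of the fingers. I'll descend and grasp.

```bash
python3 -m pendant '[[[-1,4,20,0,0,0,65],[0,0,35,0,0,0,65],[0,0,40,0,0,0,65],[0,0,30,0,0,0,65],[0,0,12,0,0,0,65],[0,0,5,0,0,0,65],[0,0,0,0,0,0,40],[0,0,0,0,0,0,24],[0,0,0,0,0,0,15],[0,0,0,0,0,0,15],[0,0,0,0,0,0,15]]]' 60
```

```text
time: 16.15
tool_pos: [0.5653, -0.2777, 0.0144]
tool_rot: [0.001, 0.991, 0.132, 0.001]
wrist_force: [0.2, -0.1, 6.4]
width: 0.0235
grip_force: 59.9
```

```bash
python3 -m pendant '[[[0,0,-10,0,0,0,15],[0,0,-30,0,0,0,15],[0,0,-40,0,0,0,15],[0,0,-40,0,0,0,15],[0,0,-45,0,0,0,15],[0,0,-45,0,0,0,15],[0,0,-40,0,0,0,15],[0,0,0,0,0,0,15]]]' 60
python3 - <<'E'
from plant import bot
from h import *
s=bot.sense();print(s['q'].round(2),to(s,.5986,.094,.27,71.2))
E
```

```text
time: 16.95
tool_pos: [0.5666, -0.2775, 0.2698]
tool_rot: [0.003, 0.991, 0.133, 0.005]
wrist_force: [0.2, 0.6, -2.1]
width: 0.0235
grip_force: 59.5
[ 0.73  0.51 -0.53  1.43  0.26  1.26 -1.13] (array([ 128.5, -350. ,   -1.5]), array([ 0.01 , -0.005, -0.977]))
```

```bash
python3 -m pendant '[[[5,-15,0,0,0,0,15],[10,-28,0,0,0,0,15],[12,-33,0,0,0,0,15],[12,-33,0,0,0,0,15],[12,-33,0,0,0,0,15],[12,-33,0,0,0,0,15],[12,-33,0,0,0,0,15],[12,-33,0,0,0,0,15],[12,-33,0,0,0,0,15],[12,-33,0,0,0,0,15],[10,-28,0,0,0,0,15],[5,-12,0,0,0,0,15],[0,0,0,0,0,0,15]]]' 60
python3 -m pendant '[[[0,0,0,0,0,-0.07,15],[0,0,0,0,0,-0.13,15],[0,0,0,0,0,-0.14,15],[0,0,0,0,0,-0.14,15],[0,0,0,0,0,-0.14,15],[0,0,0,0,0,-0.14,15],[0,0,0,0,0,-0.13,15],[0,0,0,0,0,-0.087,15],[0,0,0,0,0,0,15],[0,0,0,0,0,0,15]]]' 60
python3 - <<'E'
from plant import bot,cams
from h import *
s=bot.sense();print(to(s,.5986,.094,.24,71.2))
im=cams.camera('top')[:,:,::-1];sc=cams.camera('scene')[:,:,::-1];m=cams.camera_model('top')
f=lambda im,x,y,w,h,k:cv2.resize(im[y:y+h,x:x+w],None,fx=k,fy=k,interpolation=cv2.INTER_CUBIC)
cv2.imwrite('pics/m2.png',np.hstack([f(im,230,120,130,150,3),f(sc,290,110,130,150,3)]))
E
```

```text
time: 18.25
tool_pos: [0.5933, 0.0935, 0.2612]
tool_rot: [-0.001, 0.991, 0.135, -0.001]
wrist_force: [-0.1, -0.4, -3.3]
width: 0.0232
grip_force: 59.4
time: 19.25
tool_pos: [0.5944, 0.0889, 0.2618]
tool_rot: [0.0, 0.814, 0.58, -0.001]
wrist_force: [-0.1, -0.9, -3.3]
width: 0.0231
grip_force: 59.5
(array([ 6.2,  2.3, 21.8]), array([-0.001,  0.001, -0.004]))
```

View pics/m2.png

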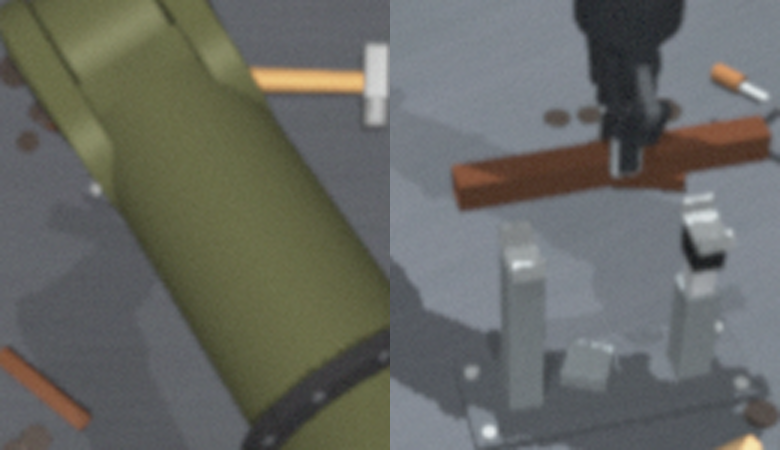

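The scene view shows the bar level in the hand above both saddles. I'll correct the position and lower it.

```bash
python3 -m pendant '[[[6.2,2.3,0,0,0,-0.004,15],[0,0,10,0,0,0,15],[0,0,20,0,0,0,15],[0,0,15,0,0,0,15],[0,0,5,0,0,0,15],[0,0,2,0,0,0,15],[0,0,0,0,0,0,15]]]' 60
python3 - <<'E'
from plant import bot
from h import *
s=bot.sense();print(to(s,.5986,.094,.2,71.2),s['wrist_force'],s['moment'])
E
```

```text
time: 20.05
tool_pos: [0.5989, 0.096, 0.2106]
tool_rot: [-0.0, 0.812, 0.584, 0.0]
wrist_force: [0.1, -0.2, -1.6]
width: 0.0232
grip_force: 59.4
(array([-2. ,  0.3, 10.6]), array([ 0.   , -0.   ,  0.004])) [ 0.13646107 -0.23111306 -1.64624721] [0.00956613 0.03623045 0.05723874]
```

```bash
python3 -m pendant '[[[0,0,2,0,0,0,15],[0,0,2,0,0,0,15],[0,0,2,0,0,0,15]]]' | bash chk.sh && python3 -m pendant '[[[0,0,1,0,0,0,15],[0,0,1,0,0,0,15]]]' | bash chk.sh && python3 -m pendant '[[[0,0,0.5,0,0,0,15],[0,0,0.5,0,0,0,15]]]' | bash chk.sh && python3 -m pendant '[[[0,0,0.5,0,0,0,15],[0,0,0.5,0,0,0,15]]]' | bash chk.sh
python3 - <<'E'
from plant import bot,cams
from h import *
s=bot.sense();print(s['wrist_force'],s['moment'])
im=cams.camera('wrist')[:,:,::-1];sc=cams.camera('scene')[:,:,::-1]
f=lambda im,x,y,w,h,k:cv2.resize(im[y:y+h,x:x+w],None,fx=k,fy=k,interpolation=cv2.INTER_CUBIC)
cv2.imwrite('pics/m3.png',np.hstack([f(im,140,0,360,400,1.1),f(sc,295,130,130,147,3)[:440]]))
E
```

```text
[-0.15329432  0.41645768 -2.21691239] [ 0.02266174 -0.06458634  0.00582559]tool_pos: [0.599, 0.0957, 0.2046]
wrist_force: [0.3, -0.2, -3.0]
tool_pos: [0.5988, 0.0957, 0.2024]
wrist_force: [-0.1, 0.4, -2.3]
tool_pos: [0.5988, 0.0957, 0.2014]
wrist_force: [-0.1, -0.1, -3.4]
tool_pos: [0.5988, 0.0957, 0.2004]
wrist_force: [-0.2, 0.4, -2.2]
```

View pics/m3.png

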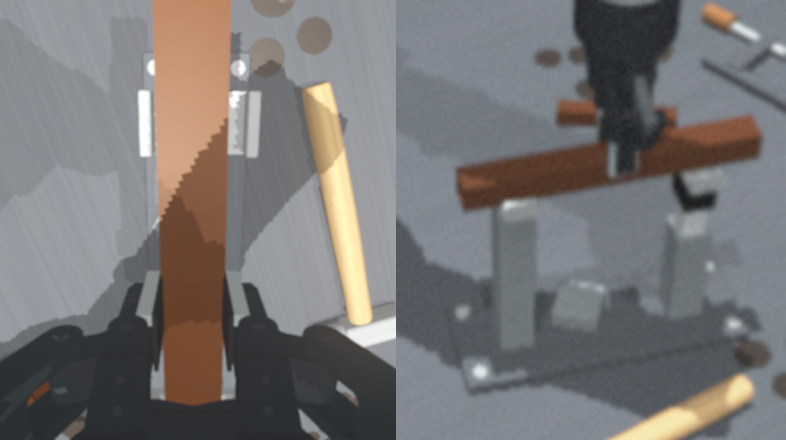

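The bar is between the prop saddle's lips: inner edges at about x=150 and 247, bar from 158 to 230. Over the fixed saddle it looks right too. I'll lower it to contact.

```bash
python3 -m pendant '[[[0,0.5,0.5,0,0,0,15],[0,0.5,0.5,0,0,0,15]]]' | bash chk.sh && python3 -m pendant '[[[0,0,0.5,0,0,0,15],[0,0,0.5,0,0,0,15]]]' | bash chk.sh && python3 -m pendant '[[[0,0,0.4,0,0,0,15],[0,0,0.4,0,0,0,15]]]' | bash chk.sh && python3 -m pendant '[[[0,0,0.4,0,0,0,15],[0,0,0.4,0,0,0,15]]]' | bash chk.sh
```

```text
tool_pos: [0.5998, 0.0953, 0.1994]
wrist_force: [0.0, 0.2, -3.6]
tool_pos: [0.5999, 0.0955, 0.1986]
wrist_force: [0.4, 0.7, 0.4]
tool_pos: [0.6, 0.0956, 0.198]
wrist_force: [0.3, 0.0, 2.0]
tool_pos: [0.6001, 0.0958, 0.1974]
wrist_force: [-0.1, 1.5, 3.6]
```

```bash
python3 -m pendant '[[[0,0,0.3,0,0,0,15],[0,0,0,0,0,0,24],[0,0,0,0,0,0,30],[0,0,0,0,0,0,45],[0,0,0,0,0,0,60],[0,0,0,0,0,0,60]]]' 30
python3 -m pendant '[[[0,0,-15,0,0,0,60],[0,0,-35,0,0,0,60],[0,0,-40,0,0,0,60],[0,0,-40,0,0,0,60],[-30,0,-20,0,0,0,60],[-40,0,0,0,0,0,60],[-40,0,0,0,0,0,60],[-40,0,0,0,0,0,60],[0,0,0,0,0,0,60],[0,0,0,0,0,0,60]]]'
python3 - <<'E'
from plant import bot,cams
from h import *
im=cams.camera('wrist')[:,:,::-1];sc=cams.camera('scene')[:,:,::-1];m=cams.camera_model('wrist')
f=lambda im,x,y,w,h,k:cv2.resize(im[y:y+h,x:x+w],None,fx=k,fy=k,interpolation=cv2.INTER_CUBIC)
cv2.imwrite('pics/m4.png',np.hstack([f(im,160,0,300,400,1.35),f(sc,295,130,130,180,3)]))
print(proj(m,[[.621,.1605,.182],[.5735,.0182,.185]])*1.35-[160*1.35,0])
E
```

```text
time: 22.45
tool_pos: [0.5996, 0.0952, 0.1962]
tool_rot: [-0.0, 0.812, 0.584, -0.0]
wrist_force: [-0.1, -0.7, -0.4]
width: 0.0604
grip_force: 0.0
time: 23.45
tool_pos: [0.5518, -0.0479, 0.3465]
tool_rot: [0.0, 0.813, 0.583, -0.0]
wrist_force: [-0.0, 0.0, 0.1]
width: 0.0597
grip_force: 0.0
[[ 209.47706951 -120.94130867]
 [ 209.82599015  142.07794305]]
```

View pics/m4.png

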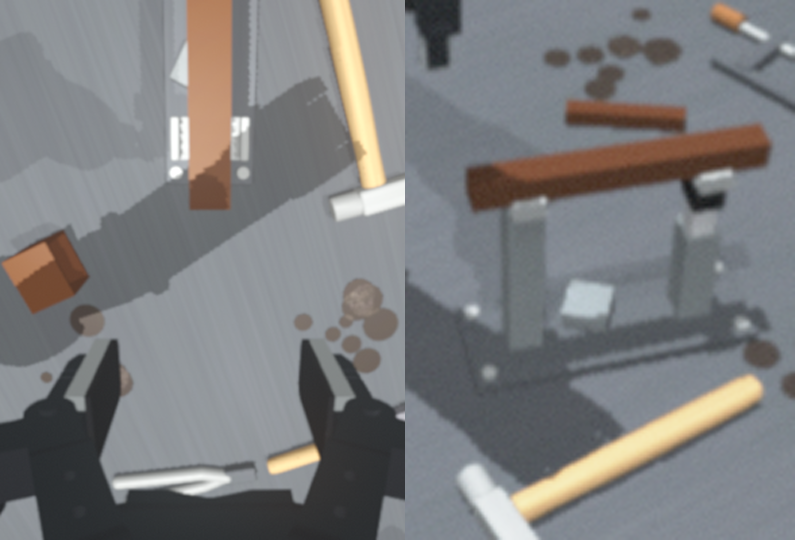

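The bar lies flat between the lips of both saddles, overhanging the fixed saddle by about 44 mm (45 mm would be exactly centred). The gripper is clear and the bystanders have not moved.

```bash
python3 -c "
from plant import bot
print(bot.job_done())"
```

```text
the job is handed in; nothing more can be done
None
```

The prop is locked in its next lower hole with the button sprung right out (push at most about 10 N), the long tube lies roughly centred between the lips of both saddles and let go, and the job was handed in at about 23.5 s.

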